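Clear the panel and bridge it with the hold-down bar

ROBOT

A 6-joint arm with a two-finger parallel gripper is mounted at the origin on the work surface. World frame = base frame: x ahead of the robot, y to its left, z up, the work surface at z = 0. Lengths are in m, angles in degrees, forces in N, time in s.
With the tool pointing down it reaches from about 0.25 to 0.725 m from the base axis. Payload 9.7 kg.
Tool frame: the origin (TCP) lies midway between the tips of the shut fingers; the grasp point (between the pads) lies 19 mm behind it; z points along the fingers, y is the line along which they close (so a half turn about z gives the same grasp; the last joint's range is limited). The gripper opens to 85 mm and grips with 20 to 120 N. Pads are 22 mm wide; open, the fingers measure 114 mm over their backs; the gripper's body (76 mm by 85 mm) begins 54 mm behind the grasp point. The pads swing forward as they close: fully open they stand 13 mm farther back than shut.
Start: joints at [74.026, 4.979, 10.078, 95.1, 0, 90], TCP at [0.151, 0.529, 0.231] pointing down, gripper open.
Joint ranges: [-179.16, 179.16], [-48.56, 103.87], [-65.8, 70.77], [-126.05, 130.52], [-82.76, 87.17], [-180, 180]. Speed limits (degrees/s): [127.2, 127.2, 147.25, 180, 180, 180].

INTERFACE

Orientations are given as [roll, pitch, yaw] about the fixed x, y, z axes, in that order (R = Rz(yaw) Ry(pitch) Rx(roll)).
In Python, from workcell import readout, imaging, bot, spotter gives the robot as it stands.
- The arm moves only by the shell command python3 -m jog 'ROWS' [FORCE]. ROWS is JSON, a list of rows, each an object with "rotation": the turn, a rotation vector about the world's x, y, z in degrees, a list of three; "translation": the shift along the world's x, y, z in mm, a list of three; "grip": the finger opening in mm, from 0 to 85.4. In form: [{"rotation": [wx, wy, wz], "translation": [dx, dy, dz], "grip": grip}, ...]. A call has 1 to 20 rows; each row is the pose to reach, as a shift and turn from the pose commanded when the call began; what a row does not reach only later rows make up. A row lasts 1/10 s, in which the tool goes at most 50 mm and 8.59 degrees, less where a joint would pass 70% of its speed; a pose out of reach is approached as far as the arm can. A call with a gripper value outside its range is refused whole. The fingers move at their own pace and stop on an object; FORCE is the grip in N (left out, the last holds). Time passes only in rows, so rows that repeat a pose let the fingers close. It gives the time, the measured TCP pose, the force, the opening and the grip force at its end, in the units of the state.
- readout.get_obs(): the state, without advancing time (a new reading comes with each control period).
- imaging.camera(name): name is "scene" or "top"; returns (picture, depth): 400x640x3 uint8, red, green, blue; 400x640 float32, m along the optical axis (not along the pixel's ray), 0 where there is no reading.
- imaging.camera_info(name): a dict with "vertical_fov" (degrees; the focal length in pixels is half the picture's height over the tangent of half this angle, whatever the lens; pixels are square), "cx", "cy" (the principal point, pixels), "k1" (the pictures are not rectified: a ray, as slopes to the right and down, at radius r is drawn at 1 + k1 r^2 times it, then the intrinsics apply), "extrinsics" (4x4, takes a point from camera to world coordinates). Camera axes: x right, y down, z forward; pixel columns grow to the right and rows downward; lengths in m; the calibration is good to about 2 mm. A picture is of the moment at which its call begins. camera_info takes no time and is no camera call.
- bot.job_done(): hands the job in; it is judged then, once.
Trained networks look in the newest picture that a camera, given by its name, has taken for a name from the list of things; names that differ only in an ending like _2 or _b are one class to them, and where a whole thing is asked for, a point or a joint stands for the part that bears it (a point fixed in the world has none). Each returns a list of dicts, best first, with "confidence" (0 to 1); they miss things now and then, are a little off and sometimes report something else, mostly with a low value. They report only what shows in the picture. A call takes as long as a camera call.
- spotter.spot_in(camera, target): "box" ([centre column, centre row, width, height] in pixels, round what is visible of it).
- spotter.mark_of(camera, target): "uv" ([column, row] in pixels: a listed point, or the origin of a listed thing).
The state is a dict: "time": time; "q": joint angles; "qd": joint speeds; "joint_efforts": joint torques, N m; "ee_pos": TCP position; "tcp_rot": TCP orientation; "wrist_force": force on the tool from outside, world axes, zero at the start; "torque": the same for the moment, N m; "opening": finger opening in m; "grasp_force": force on a finger pad.
Only numpy, scipy, OpenCV 4.12 (cv2) and the standard library are available. Lean on these libraries where they do the work, as an engineer would, in place of code of your own. Each camera call takes 0.05 s, during which the arm holds its last target. There are 200 camera calls.

TASK

Before the yellow toy-roof panel is clamped, use the blue scraper, not the fingers, to sweep all four metal scraps off it into the aluminium tray at the jig's edge. Once they are cleared, slide the red hold-down bar along its guide and across the panel, without it touching the panel, until it lies flat on both supports with its end up against the far stop. Finish with the scraper standing upright, fully on its black mat, and leave the toy car, spray can and wire spool where they stand.

Things in the scene. Friction and masses are not known exactly. Their poses are not given: they have to be found in the camera images.
- jig: wooden jig fixed to the bench. Origin: on the bench top, under the panel's centre; z 0 is the bench. The bar runs along its y. Bed: x -75..75, y -50..50 mm, panel top at z 42; guide cradle on its -y side, far saddle with stop on its +y side, tray on its -x side.
- cradle (a point): centre of the seat in the jig's guide cradle (axes as the jig's). The cradle is a block at jig y -235..-50, x -27..27 mm, seat top at z 65, with side walls to z 73 that leave an open-topped channel 28 mm wide along y, about x 0.
- saddle (a point): centre of the far saddle's seat (axes as the jig's). The saddle is a block at jig y 50..90, x -27..27 mm, seat top at z 64, walls to z 76 leaving a channel 36 mm wide along y; behind it a steel stop plate at y 90..98, x -27..27, up to z 85.
- tray (a point): centre of the catch tray's inner floor (axes as the jig's): an open aluminium box fixed outside the bed's -x edge, jig x -150..-75, y -56..56 mm, walls 3 mm, floor 3 mm, rim at z 30.
- panel: yellow painted sheet 150 (x) x 98 (y) x 4 mm fixed on the jig's bed, the lane between the two supports; origin at the centre of its underside, axes as the jig's. Its -x edge borders the tray.
- bar: red loose aluminium bar 24 (x) x 260 (y, its length) x 12 mm, about 0.25 kg; origin at the centre of its underside. It starts in the cradle's channel, sticking out at the back (-y end); fully home, its origin is at y -40 mm of the jig.
- mat: black rubber mat 80 (x) x 130 (y) x 3 mm fixed on the bench, where the scraper stands; origin at the centre of its underside
- scraper: loose hand scraper standing upright: blue foot 30 (x) x 84 (y) x 20 mm with a pale wooden grip 22 (x) x 50 (y) mm on top, from z 20 to z 68; about 0.12 kg; origin at the centre of its underside
- slug_a: loose steel slug, a dark disc 18 mm across, 6 mm thick, lying on the panel; origin at the centre of its underside
- slug_b: loose steel slug, a dark disc 18 mm across, 6 mm thick, lying on the panel; origin at the centre of its underside
- scrap_a: loose copper-coloured offcut 22 (x) x 14 (y) x 6 mm lying on the panel; origin at the centre of its underside
- scrap_b: loose copper-coloured offcut 22 (x) x 14 (y) x 6 mm lying on the panel; origin at the centre of its underside
- toy_car: bystander: loose blue tin toy car with white cabin, 50 (x) x 110 (y) x 52 mm; origin under its centre at the bench
- spray_can: bystander: loose upright blue spray can 52 mm across, 190 mm tall; origin under its centre
- spool: bystander: loose upright spool of copper wire with white flanges, 60 mm across, 44 mm tall; origin under its centre

How it is judged (in metres and radians):
On the way, in this order (a step that is already met when the one before it is completed fails the run):
1. all four scraps are in the tray, with the bar still clear of the panel (x of slug_a in the frame of jig between -0.155 and -0.07 m and y of slug_a in the frame of jig between -0.06 and 0.06 m and z of slug_a in the frame of jig between -0.005 and 0.03 m and x of slug_b in the frame of jig between -0.155 and -0.07 m and y of slug_b in the frame of jig between -0.06 and 0.06 m and z of slug_b in the frame of jig between -0.005 and 0.03 m and x of scrap_a in the frame of jig between -0.155 and -0.07 m and y of scrap_a in the frame of jig between -0.06 and 0.06 m and z of scrap_a in the frame of jig between -0.005 and 0.03 m and x of scrap_b in the frame of jig between -0.155 and -0.07 m and y of scrap_b in the frame of jig between -0.06 and 0.06 m and z of scrap_b in the frame of jig between -0.005 and 0.03 m and y of bar in the frame of jig below -0.165 m), for 0.2 s.
2. the bar bridges both supports with its end at the stop (x of bar in the frame of jig between -0.007 and 0.007 m and y of bar in the frame of jig between -0.047 and -0.034 m and z of bar in the frame of jig between 0.0615 and 0.0675 m and angle between the y axis of bar and the y axis of jig, either way round below 0.06 rad and linear speed of bar below 0.01 m/s), for 0.2 s.
At the end, for the whole second after the job is handed in: All four scraps in the tray below its rim; bar at rest on both seats (height within 3 mm, sideways 7 mm, 0.06 rad), its end within 7 mm of the stop; scraper at rest upright (0.1 rad) on its mat, within 30 mm (x) and 32 mm (y) of the mat's centre (all of step 2 and x of slug_a in the frame of jig between -0.155 and -0.07 m and y of slug_a in the frame of jig between -0.06 and 0.06 m and z of slug_a in the frame of jig between -0.005 and 0.03 m and x of slug_b in the frame of jig between -0.155 and -0.07 m and y of slug_b in the frame of jig between -0.06 and 0.06 m and z of slug_b in the frame of jig between -0.005 and 0.03 m and x of scrap_a in the frame of jig between -0.155 and -0.07 m and y of scrap_a in the frame of jig between -0.06 and 0.06 m and z of scrap_a in the frame of jig between -0.005 and 0.03 m and x of scrap_b in the frame of jig between -0.155 and -0.07 m and y of scrap_b in the frame of jig between -0.06 and 0.06 m and z of scrap_b in the frame of jig between -0.005 and 0.03 m and x of scraper in the frame of mat between -0.03 and 0.03 m and y of scraper in the frame of mat between -0.032 and 0.032 m and z of scraper in the frame of mat between -0.002 and 0.008 m and angle between scraper's own z axis and vertical below 0.1 rad and linear speed of scraper below 0.01 m/s); the robot touches nothing.
It fails at once if the fingers touch a scrap (contact force between the fingers and slug_a above 0.3 N or contact force between the fingers and slug_b above 0.3 N or contact force between the fingers and scrap_a above 0.3 N or contact force between the fingers and scrap_b above 0.3 N).
It fails at once if the bar touches the panel (contact force between bar and panel above 0.5 N).
It fails at once if the toy car is moved more than 15 mm or tipped (distance of toy_car from where it was at the start of the episode above 0.015 m or angle between toy_car's own z axis and vertical above 0.2 rad).
It fails at once if the spray can is moved more than 15 mm or tipped (distance of spray_can from where it was at the start of the episode above 0.015 m or angle between spray_can's own z axis and vertical above 0.2 rad).
It fails at once if the spool is moved more than 15 mm or tipped (distance of spool from where it was at the start of the episode above 0.015 m or angle between spool's own z axis and vertical above 0.2 rad).
It also fails if it takes over 66 s, if anything falls off the work surface, if the arm or the gripper's body presses on something with over 40 N, if the wrist force passes 120 N, or if a joint passes its speed limit or range.

## Working session

There is one attempt and no reset: what is moved stays moved. The work goes in short steps, Python scripts to look and compute and a shell command to move; the robot and the scene stay as the last step left them, time stands still between calls to the robot, and variables do not carry over. Pictures are saved under pics/ and viewed, at most 13 in all, crops included, and the job is handed in when it is done.

```bash
mkdir -p pics; cat > h.py <<'E'
import numpy as np, cv2
from workcell import readout, imaging, bot, spotter
def snap(n,save=None):
    p,d=imaging.camera(n)
    if save: cv2.imwrite(f'pics/{save}.png',cv2.cvtColor(p,cv2.COLOR_RGB2BGR))
    return p,d
def rays(n,uv):
    i=imaging.camera_info(n); f=200/np.tan(np.radians(i['vertical_fov'])/2)
    s=(np.atleast_2d(np.array(uv,float))-[i['cx'],i['cy']])/f
    u=s.copy()
    for _ in range(20): u=s/(1+i['k1']*(u**2).sum(1,keepdims=True))
    return np.c_[u,np.ones(len(u))],np.array(i['extrinsics'])
def at_z(n,uv,z):
    r,T=rays(n,uv); w=r@T[:3,:3].T; o=T[:3,3]
    return o+w*((z-o[2])/w[:,2])[:,None]
def cloud(n,d):
    v,u=np.mgrid[:400,:640]; r,T=rays(n,np.c_[u.ravel(),v.ravel()])
    P=(r*d.reshape(-1,1))@T[:3,:3].T+T[:3,3]
    return P.reshape(400,640,3)
E
python3 - <<'E'
from h import *
for n in('top','scene'):
    p,d=snap(n,n+'0')
    i=imaging.camera_info(n); print(n,np.round(np.array(i['extrinsics']),3).tolist(),(d>0).mean())
    for t in 'jig cradle saddle tray panel bar mat scraper slug_a scrap_a toy_car spray_can spool'.split():
        print(t,[(np.round(m['uv']).tolist(),round(m['confidence'],2)) for m in spotter.mark_of(n,t)][:4])
print({k:np.round(v,3).tolist() for k,v in readout.get_obs().items()})
E
```

```text
top [[-0.029, -0.992, 0.121, 0.508], [-1.0, 0.029, -0.004, 0.156], [0.0, -0.121, -0.993, 0.82], [0.0, 0.0, 0.0, 1.0]] 0.9963828125
jig [([344.0, 206.0], 0.71)]
cradle [([424.0, 191.0], 0.97)]
saddle [([307.0, 211.0], 0.66)]
tray [([352.0, 262.0], 0.81)]
panel [([344.0, 205.0], 0.61)]
bar [([452.0, 189.0], 0.75), ([329.0, 196.0], 0.67)]
mat [([436.0, 236.0], 0.88), ([310.0, 212.0], 0.6)]
scraper [([434.0, 237.0], 0.57)]
slug_a [([356.0, 193.0], 0.52), ([330.0, 197.0], 0.5)]
scrap_a []
toy_car [([237.0, 244.0], 0.95)]
spray_can [([429.0, 142.0], 0.94)]
spool [([256.0, 170.0], 0.68), ([237.0, 246.0], 0.6)]
scene [[-0.803, 0.517, -0.297, 0.848], [0.596, 0.694, -0.404, 0.472], [-0.003, -0.501, -0.865, 0.75], [0.0, 0.0, 0.0, 1.0]] 0.99598046875
jig [([315.0, 197.0], 0.94)]
cradle [([277.0, 144.0], 0.87), ([329.0, 174.0], 0.69)]
saddle [([340.0, 202.0], 0.72)]
tray [([353.0, 171.0], 0.6), ([278.0, 143.0], 0.47)]
panel [([316.0, 190.0], 0.63)]
bar [([259.0, 130.0], 0.73), ([298.0, 139.0], 0.31)]
mat [([297.0, 137.0], 0.79), ([237.0, 175.0], 0.28)]
scraper [([297.0, 136.0], 0.6)]
slug_a [([322.0, 202.0], 0.39), ([304.0, 185.0], 0.38), ([333.0, 190.0], 0.19)]
scrap_a [([328.0, 174.0], 0.59), ([332.0, 190.0], 0.42)]
toy_car [([403.0, 244.0], 0.59)]
spray_can [([238.0, 172.0], 0.87)]
spool [([337.0, 279.0], 0.6)]
{'time': 1.4, 'q': [74.026, 4.977, 10.079, 95.099, 0.001, 90.001], 'qd': [0.015, 0.001, 0.019, -0.002, 0.031, -0.025], 'joint_efforts': [0.001, -52.01, 46.486, 0.002, 0.0, 0.0], 'ee_pos': [0.151, 0.529, 0.231], 'tcp_rot': [179.997, -0.001, 164.025], 'wrist_force': [0.629, 0.079, -0.397], 'torque': [-0.02, -0.03, 0.031], 'grasp_force': 0.0, 'opening': 0.086}
```

```bash
python3 - <<'E'
import cv2
a=cv2.imread('pics/top0.png')[100:300,210:490]; cv2.imwrite('pics/topc.png',cv2.resize(a,None,fx=2.85,fy=2.85,interpolation=cv2.INTER_CUBIC))
a=cv2.imread('pics/scene0.png')[90:310,190:470]; cv2.imwrite('pics/scenec.png',cv2.resize(a,None,fx=2.7,fy=2.7,interpolation=cv2.INTER_CUBIC))
E
```

```text
(no output)
```

View pics/topc.png

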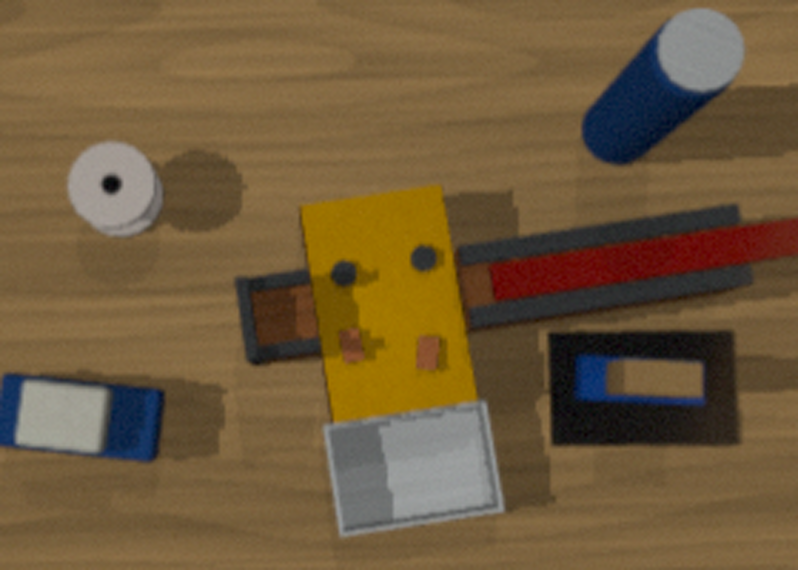

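View pics/scenec.png

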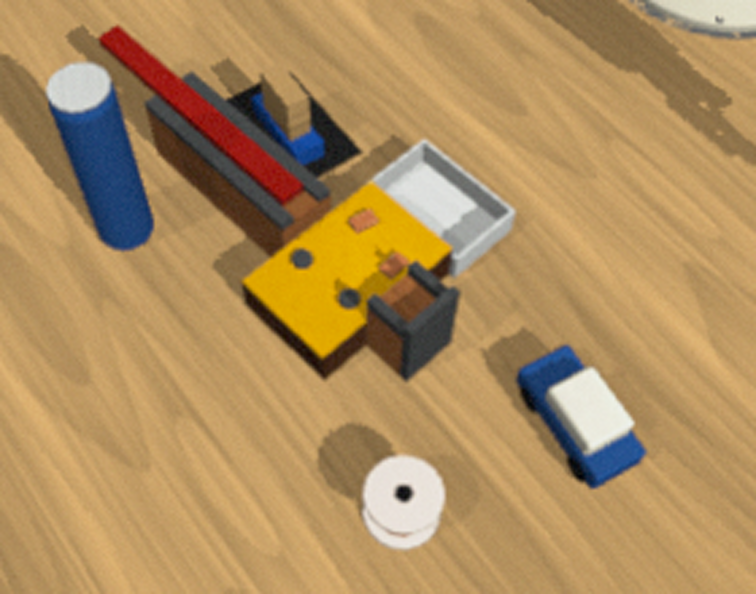

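```bash
cat > meas.py <<'E'
from h import *
p,d=snap('top'); P=cloud('top',d); hsv=cv2.cvtColor(p,cv2.COLOR_RGB2HSV); H,S,V=[hsv[...,k].astype(int) for k in range(3)]
X,Y,Z=P[...,0],P[...,1],P[...,2]
def rect(m,name):
    m=cv2.morphologyEx(m.astype(np.uint8),cv2.MORPH_OPEN,np.ones((2,2)))
    n,l,s,c=cv2.connectedComponentsWithStats(m); k=1+np.argmax(s[1:,4]); m=l==k
    q=P[m]; r=cv2.minAreaRect((q[:,:2]*1000).astype(np.float32))
    print(name,m.sum(),'c',np.round(r[0],1),'size',np.round(r[1],1),'ang',round(r[2],1),'z',round(np.median(q[:,2])*1000,1)); return m
box=(slice(100,300),slice(210,520))
roi=np.zeros(H.shape,bool); roi[box]=True
if __name__=='__main__':
    rect(roi&(H>18)&(H<30)&(S>200)&(V>80),'panel')
    rect(roi&((H<4)|(H>175))&(S>200)&(V>60)&(Z>.06),'bar')
    rect(roi&(V<45)&(Z<.012),'mat')
    for zc,nm in((.020,'foot'),(.068,'grip')):
        pass
    sc=roi&(np.arange(640)[None]>403)&(np.arange(400)[:,None]>217)
    rect(sc&(Z>.06)&(Z<.08),'grip')
    rect(sc&(Z>.012)&(Z<.08),'scraper')
    rect(sc&(H>100)&(H<130)&(S>120)&(V>60),'foot')
    for nm,z in(('jig',0),('cradle',.065),('saddle',.064),('tray',.003),('panel',.038),('bar',.065),('mat',0),('scraper',.003),('slug_a',.042),('scrap_a',.042)):
        for m in spotter.mark_of('top',nm): print(nm,np.round(at_z('top',m['uv'],z)[0]*1000,1),round(m['confidence'],2))
E
python3 meas.py
```

```text
panel 3575 c [585.1 108.2] size [154.2 112.7] ang 6.9 z 42.3
bar 1057 c [580.7  17. ] size [ 50.8 308.5] ang 18.2 z 77.1
mat 1543 c [521.5  10.1] size [290.1  76. ] ang 88.4 z 3.2
grip 347 c [524.2 -73.8] size [68.  21.8] ang 86.8 z 70.8
scraper 680 c [524.4  19.8] size [271.2  34.7] ang 89.5 z 59.8
foot 236 c [524.8  21. ] size [269.1  33.3] ang 89.9 z 22.7
jig [584.3 110.2   0. ] 0.76
cradle [601.5 -35.9  65. ] 0.71
cradle [607.  -87.3  65. ] 0.52
saddle [599.3 -32.3  64. ] 0.65
saddle [570.2 181.3  64. ] 0.61
saddle [602.  139.2  64. ] 0.41
tray [474.   92.9   3. ] 0.87
tray [526.8 -68.6   3. ] 0.74
panel [584.7 111.9  38. ] 0.84
panel [518.8 -57.2  38. ] 0.36
bar [607.4 -92.3  65. ] 0.59
bar [602.2 -38.6  65. ] 0.35
mat [526.9 -67.6   0. ] 0.85
mat [516.6 326.    0. ] 0.58
scraper [516.2 -57.3   3. ] 0.8
slug_a [602.4 131.1  42. ] 0.49
slug_a [610.5  86.8  42. ] 0.43
scrap_a [554.8 135.9  42. ] 0.56
scrap_a [552.6  85.4  42. ] 0.54
```

```bash
cat > m2.py <<'E'
from h import *
def view(n,roi):
    p,d=snap(n); hsv=cv2.cvtColor(cv2.GaussianBlur(p,(3,3),0),cv2.COLOR_RGB2HSV); H,S,V=[hsv[...,k].astype(int) for k in range(3)]
    m=np.zeros(H.shape,bool); r=roi; m[r[0]:r[1],r[2]:r[3]]=1
    return m,H,S,V,d
def fit(n,m,z,name,close=0):
    m=m.astype(np.uint8)
    if close: m=cv2.morphologyEx(m,cv2.MORPH_CLOSE,np.ones((close,close)))
    m=cv2.morphologyEx(m,cv2.MORPH_OPEN,np.ones((3,3)))
    c,_=cv2.findContours(m,cv2.RETR_EXTERNAL,cv2.CHAIN_APPROX_NONE); c=max(c,key=cv2.contourArea)[:,0]
    q=at_z(n,c,z)[:,:2]*1000
    r=cv2.minAreaRect(q.astype(np.float32)); print(n,name,'c',np.round(r[0],1),'size',np.round(r[1],1),'ang',round(r[2],1)); return r
E
python3 - <<'E'
from m2 import *
for n,roi in(('top',(100,300,210,500)),('scene',(90,310,190,470))):
    m,H,S,V,d=view(n,roi)
    P=cloud(n,d); Z=P[...,2]
    fit(n,m&(H>18)&(H<32)&(S>190)&(V>50)&(Z>.03)&(Z<.055),.042,'panel',5)
    fit(n,m&((H<5)|(H>174))&(S>190)&(V>50),.077,'bar')
    near=(np.abs(P[...,0]-.525)<.06)&(np.abs(P[...,1]+.068)<.1)
    fit(n,near&(((V<50)&(S<100)&(Z<.01))|(Z>.01)&(Z<.08)),.003,'mat')
    fit(n,near&(Z>.064)&(Z<.078)&(S>40)&(H<30),.071,'griptop')
    fit(n,near&(H>100)&(H<130)&(S>150),.023,'foot')
    for nm,z in(('slug_a',.042),('scrap_a',.042),('spray_can',0),('spool',0),('toy_car',0)):
        print(nm,[(np.round(at_z(n,x['uv'],z)[0,:2]*1000).tolist(),round(x['confidence'],2)) for x in spotter.mark_of(n,nm)])
E
```

```text
top panel c [583.9 108.4] size [147.7  99.8] ang 7.1
top bar c [602.8 -52.2] size [ 24.3 189.6] ang 7.3
top mat c [521.2 -69.7] size [124.9  75.9] ang 88.4
top griptop c [526.3 -64.2] size [49.6 21.3] ang 85.7
top foot c [529.5 -29.7] size [21.5 31.8] ang 86.7
slug_a [([608.0, 87.0], 0.5), ([599.0, 138.0], 0.41)]
scrap_a [([557.0, 138.0], 0.63), ([554.0, 86.0], 0.58)]
spray_can [([706.0, -72.0], 0.86)]
spool [([667.0, 296.0], 0.93)]
toy_car [([512.0, 327.0], 0.71), ([521.0, -68.0], 0.38)]
scene panel c [586.  110.1] size [151.4 103.1] ang 6.9
scene bar c [608.1 -82.7] size [ 24.2 260.7] ang 7.1
scene mat c [521.6 -78.1] size [139.7  76.2] ang 86.9
scene griptop c [527.3 -62.1] size [56.4 24.6] ang 85.4
scene foot c [531.1 -58.2] size [ 33.1 102. ] ang 2.6
slug_a [([612.0, 85.0], 0.54), ([602.0, 140.0], 0.42), ([526.0, 330.0], 0.24)]
scrap_a [([562.0, 128.0], 0.62), ([542.0, 89.0], 0.42)]
spray_can [([707.0, -66.0], 0.66)]
spool [([678.0, 298.0], 0.94), ([600.0, 71.0], 0.69), ([581.0, -151.0], 0.58)]
toy_car []
```

```bash
python3 -m jog '[{"rotation":[0,0,-30],"translation":[140,-220,-30],"grip":50},{"rotation":[0,0,-30],"translation":[140,-220,-30],"grip":50},{"rotation":[0,0,-30],"translation":[140,-220,-30],"grip":50},{"rotation":[0,0,-30],"translation":[140,-220,-30],"grip":50},{"rotation":[0,0,-78.3],"translation":[375.5,-593,-100],"grip":50},{"rotation":[0,0,-78.3],"translation":[375.5,-593,-100],"grip":50},{"rotation":[0,0,-78.3],"translation":[375.5,-593,-100],"grip":50},{"rotation":[0,0,-78.3],"translation":[375.5,-593,-100],"grip":50},{"rotation":[0,0,-78.3],"translation":[375.5,-593,-100],"grip":50},{"rotation":[0,0,-78.3],"translation":[375.5,-593,-100],"grip":50},{"rotation":[0,0,-78.3],"translation":[375.5,-593,-100],"grip":50},{"rotation":[0,0,-78.3],"translation":[375.5,-593,-100],"grip":50},{"rotation":[0,0,-78.3],"translation":[375.5,-593,-100],"grip":50},{"rotation":[0,0,-78.3],"translation":[375.5,-593,-100],"grip":50},{"rotation":[0,0,-78.3],"translation":[375.5,-593,-100],"grip":50},{"rotation":[0,0,-78.3],"translation":[375.5,-593,-100],"grip":50}]'
```

```text
time: 4.15
ee_pos: [0.5269, -0.0655, 0.1304]
tcp_rot: [-179.9, -0.0, 85.6]
wrist_force: [-0.7, 0.9, 0.3]
opening: 0.0498
grasp_force: 0.0
```

```bash
python3 -m jog '[{"rotation":[0,0,0],"translation":[0,0,-30],"grip":50},{"rotation":[0,0,0],"translation":[0,0,-60],"grip":50},{"rotation":[0,0,0],"translation":[0,0,-85],"grip":50},{"rotation":[0,0,0],"translation":[0,0,-94],"grip":50},{"rotation":[0,0,0],"translation":[0,0,-94],"grip":50},{"rotation":[0,0,0],"translation":[0,0,-94],"grip":15},{"rotation":[0,0,0],"translation":[0,0,-94],"grip":15},{"rotation":[0,0,0],"translation":[0,0,-94],"grip":15},{"rotation":[0,0,0],"translation":[0,0,-94],"grip":15},{"rotation":[0,0,0],"translation":[0,0,-94],"grip":15},{"rotation":[0,0,0],"translation":[0,0,-94],"grip":15}]' 45
```

```text
time: 5.25
ee_pos: [0.5277, -0.0641, 0.0388]
tcp_rot: [179.9, -0.0, 85.7]
wrist_force: [-1.1, 2.0, 5.6]
opening: 0.0214
grasp_force: 49.8
```

```bash
python3 -m jog '[{"rotation":[0,0,0],"translation":[0,0,30],"grip":15},{"rotation":[0,0,0],"translation":[0,0,70],"grip":15},{"rotation":[0,0,0],"translation":[0,0,110],"grip":15},{"rotation":[0,0,3],"translation":[20,35,110],"grip":15},{"rotation":[0,0,6],"translation":[42,70,110],"grip":15},{"rotation":[0,0,9],"translation":[65,105,110],"grip":15},{"rotation":[0,0,11.3],"translation":[88,140,110],"grip":15},{"rotation":[0,0,11.3],"translation":[105,168,110],"grip":15},{"rotation":[0,0,11.3],"translation":[112.5,181,110],"grip":15},{"rotation":[0,0,11.3],"translation":[112.5,181,90],"grip":15},{"rotation":[0,0,11.3],"translation":[112.5,181,75],"grip":15},{"rotation":[0,0,11.3],"translation":[112.5,181,75],"grip":15}]'
python3 - <<'E'
from m2 import *
for n,(a,b,c,e) in(('top',(100,300,210,490)),('scene',(90,310,190,470))):
    p,d=snap(n,n+'1'); cv2.imwrite(f'pics/{n}1c.png',cv2.resize(cv2.cvtColor(p,cv2.COLOR_RGB2BGR)[a:b,c:e],None,fx=2.7,fy=2.7,interpolation=cv2.INTER_CUBIC))
print(readout.get_obs()['ee_pos'],readout.get_obs()['tcp_rot'])
E
```

```text
time: 6.45
ee_pos: [0.638, 0.1163, 0.1094]
tcp_rot: [-179.7, 0.0, 97.0]
wrist_force: [-0.3, -0.1, -1.9]
opening: 0.0217
grasp_force: 48.7
[0.6390148  0.11626956 0.11231283] [-1.79959170e+02  4.54749042e-03  9.69936466e+01]
```

View pics/scene1c.png

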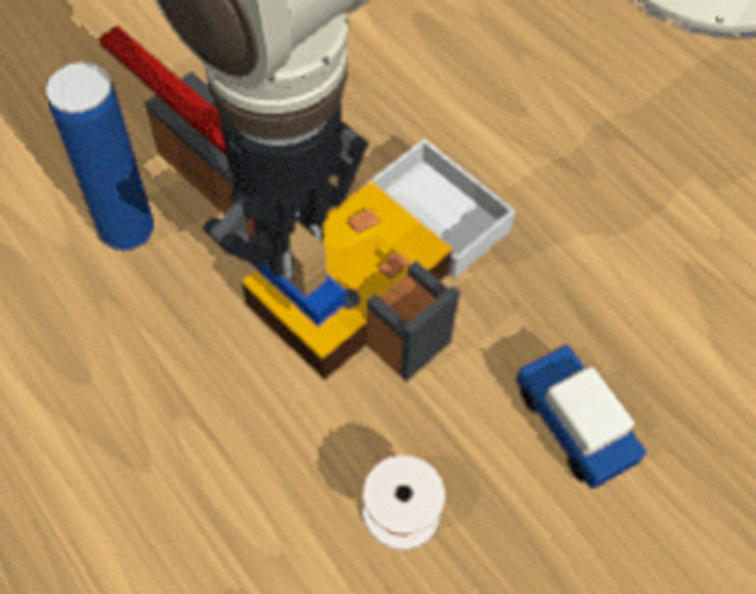

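View pics/top1c.png

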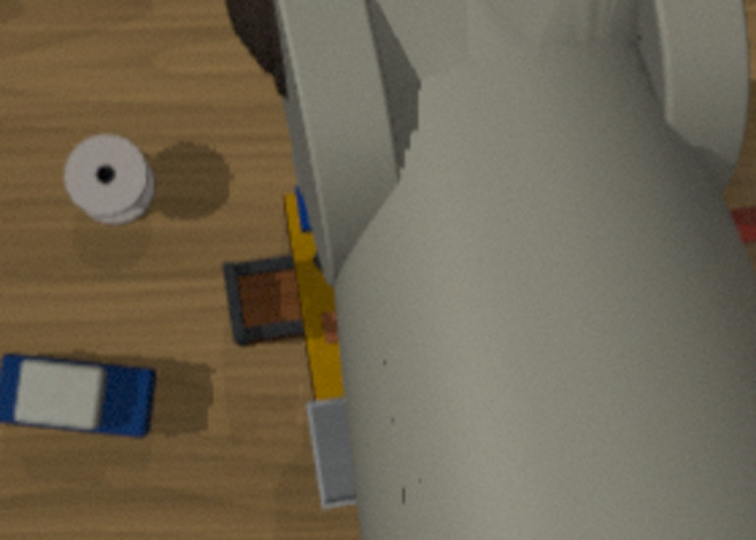

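```bash
python3 - <<'E'
from m2 import *
n='scene'; m,H,S,V,d=view(n,(170,240,270,330)); P=cloud(n,d)
b=m&(H>100)&(H<130)&(S>150)&(V>40); q=P[b]
ex=np.array([.9925,.122]); ey=np.array([-.122,.9925]); L=(q[:,:2]*1000-[584.5,109.2]); L=np.c_[L@ex,L@ey,q[:,2]*1000]
print(b.sum(),np.percentile(L,[1,5,50,95,99],axis=0).round(1).tolist())
t=L[(L[:,2]>np.percentile(L[:,2],95)-5)]; print('top face',np.percentile(t,[2,50,98],axis=0).round(1).tolist())
E
```

```text
197 [[42.4, -18.4, 84.0], [43.9, -7.2, 87.6], [64.7, 31.3, 95.4], [70.6, 42.0, 98.1], [79.9, 42.3, 126.3]]
top face [[43.0, -5.4, 93.4], [61.8, 31.1, 96.0], [79.4, 42.0, 125.9]]
```

```bash
python3 -m jog '[{"rotation":[0,0,0],"translation":[0,0,-20],"grip":15},{"rotation":[0,0,0],"translation":[0,0,-34.5],"grip":15},{"rotation":[0,0,0],"translation":[0,0,-34.5],"grip":15},{"rotation":[0,0,0],"translation":[-8,-1,-34.5],"grip":15},{"rotation":[0,0,0],"translation":[-16,-2,-34.5],"grip":15},{"rotation":[0,0,0],"translation":[-24,-3,-34.5],"grip":15},{"rotation":[0,0,0],"translation":[-32,-4,-34.5],"grip":15},{"rotation":[0,0,0],"translation":[-40,-5,-34.5],"grip":15},{"rotation":[0,0,0],"translation":[-48,-6,-34.5],"grip":15},{"rotation":[0,0,0],"translation":[-56,-7,-34.5],"grip":15},{"rotation":[0,0,0],"translation":[-64,-8,-34.5],"grip":15},{"rotation":[0,0,0],"translation":[-72,-9,-34.5],"grip":15},{"rotation":[0,0,0],"translation":[-80,-10,-34.5],"grip":15}]'
python3 - <<'E'
from h import *
p,d=snap('scene','scene2'); cv2.imwrite(f'pics/scene2c.png',cv2.resize(cv2.cvtColor(p,cv2.COLOR_RGB2BGR)[110:250,240:420],None,fx=4,fy=4,interpolation=cv2.INTER_CUBIC))
E
```

```text
time: 7.9
ee_pos: [0.5587, 0.1067, 0.0778]
tcp_rot: [180.0, 0.0, 97.0]
wrist_force: [0.2, 0.2, -0.1]
opening: 0.0212
grasp_force: 50.4
```

View pics/scene2c.png

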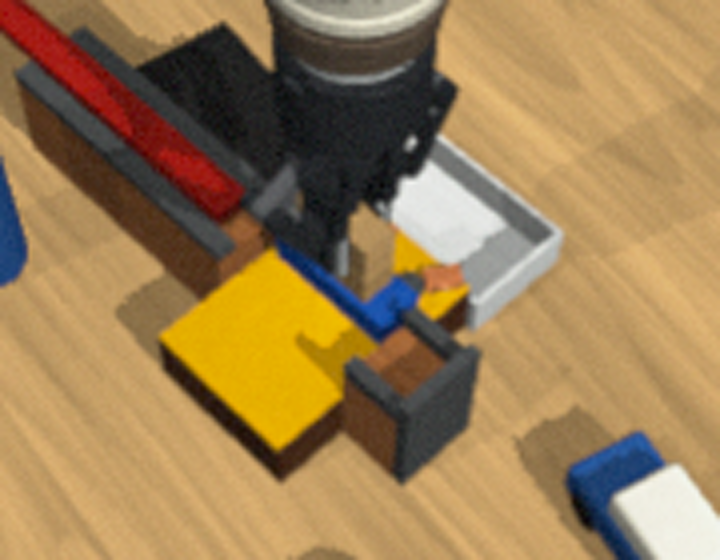

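```bash
python3 -m jog '[{"rotation":[0,0,0],"translation":[-6,-0.7,0],"grip":15},{"rotation":[0,0,0],"translation":[-12,-1.5,0],"grip":15},{"rotation":[0,0,0],"translation":[-18,-2.2,0],"grip":15},{"rotation":[0,0,0],"translation":[-24,-2.9,0],"grip":15},{"rotation":[0,0,0],"translation":[-30,-3.7,0],"grip":15},{"rotation":[0,0,0],"translation":[-36,-4.4,0],"grip":15},{"rotation":[0,0,0],"translation":[-42,-5.2,0],"grip":15},{"rotation":[0,0,0],"translation":[-46,-5.6,0],"grip":15},{"rotation":[0,0,0],"translation":[-46,-5.6,0],"grip":15},{"rotation":[0,0,0],"translation":[-46,-5.6,0],"grip":15},{"rotation":[0,0,0],"translation":[-40,-5,30],"grip":15},{"rotation":[0,0,0],"translation":[-30,-4,70],"grip":15},{"rotation":[0,0,0],"translation":[-30,-4,90],"grip":15}]'
python3 - <<'E'
from h import *
p,d=snap('scene','scene3'); cv2.imwrite(f'pics/scene3c.png',cv2.resize(cv2.cvtColor(p,cv2.COLOR_RGB2BGR)[110:250,240:420],None,fx=4,fy=4,interpolation=cv2.INTER_CUBIC))
E
```

```text
time: 9.25
ee_pos: [0.531, 0.103, 0.1707]
tcp_rot: [179.8, -0.0, 97.0]
wrist_force: [0.4, -0.2, -1.1]
opening: 0.0212
grasp_force: 50.5
```

View pics/scene3c.png

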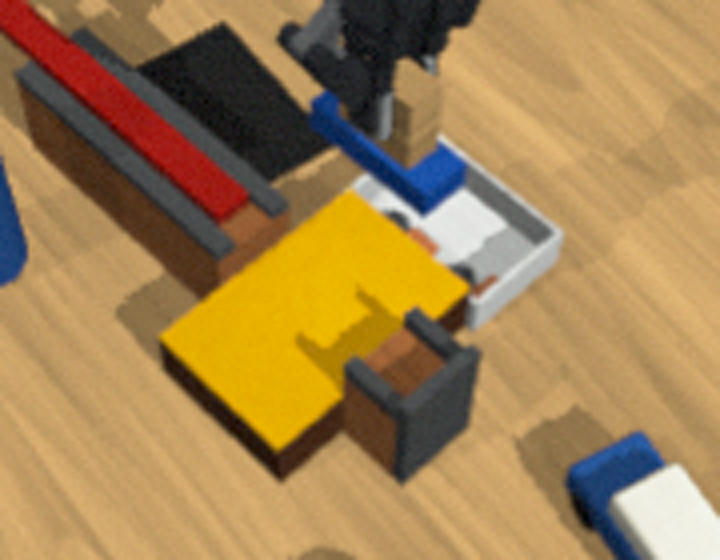

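```bash
python3 -m jog '[{"rotation":[0,0,-4],"translation":[-1,-30,0],"grip":15},{"rotation":[0,0,-8],"translation":[-2,-70,0],"grip":15},{"rotation":[0,0,-10],"translation":[-4,-115,-10],"grip":15},{"rotation":[0,0,-10],"translation":[-5,-150,-30],"grip":15},{"rotation":[0,0,-10],"translation":[-6,-170,-60],"grip":15},{"rotation":[0,0,-10],"translation":[-6,-170,-95],"grip":15},{"rotation":[0,0,-10],"translation":[-6,-170,-115],"grip":15},{"rotation":[0,0,-10],"translation":[-6,-170,-125],"grip":15},{"rotation":[0,0,-10],"translation":[-6,-170,-128],"grip":15},{"rotation":[0,0,-10],"translation":[-6,-170,-130],"grip":15},{"rotation":[0,0,-10],"translation":[-6,-170,-130],"grip":15},{"rotation":[0,0,-10],"translation":[-6,-170,-130],"grip":15}]'
```

```text
time: 10.5
ee_pos: [0.524, -0.0672, 0.0389]
tcp_rot: [179.9, 0.0, 87.0]
wrist_force: [0.1, -0.1, -0.4]
opening: 0.0212
grasp_force: 50.4
```

```bash
python3 -m jog '[{"rotation":[0,0,0],"translation":[0,0,-0.7],"grip":15},{"rotation":[0,0,0],"translation":[0,0,-0.7],"grip":15},{"rotation":[0,0,0],"translation":[0,0,-0.7],"grip":46},{"rotation":[0,0,0],"translation":[0,0,-0.7],"grip":46},{"rotation":[0,0,0],"translation":[0,0,-0.7],"grip":46},{"rotation":[0,0,0],"translation":[0,0,-0.7],"grip":46},{"rotation":[0,0,0],"translation":[0,0,20],"grip":46},{"rotation":[0,0,0],"translation":[0,0,60],"grip":46},{"rotation":[0,0,0],"translation":[0,0,110],"grip":46},{"rotation":[0,0,0],"translation":[-40,0,150],"grip":46},{"rotation":[0,0,0],"translation":[-80,0,170],"grip":0},{"rotation":[0,0,0],"translation":[-130,0,170],"grip":0},{"rotation":[0,0,0],"translation":[-180,0,170],"grip":0},{"rotation":[0,0,0],"translation":[-180,0,170],"grip":0}]'
python3 - <<'E'
from m2 import *
n='top'; m,H,S,V,d=view(n,(100,300,210,500)); P=cloud(n,d); Z=P[...,2]
fit(n,m&(H>18)&(H<32)&(S>190)&(V>50)&(Z>.03)&(Z<.055),.042,'panel',5)
fit(n,m&((H<5)|(H>174))&(S>190)&(V>50),.077,'bar')
near=(np.abs(P[...,0]-.525)<.06)&(np.abs(P[...,1]+.068)<.1)
fit(n,near&(Z>.064)&(Z<.078)&(S>40)&(H<30),.071,'griptop')
n='scene'; m,H,S,V,d=view(n,(90,310,190,470)); P=cloud(n,d); Z=P[...,2]
fit(n,m&((H<5)|(H>174))&(S>190)&(V>50),.077,'bar')
for nm,z in(('slug_a',.003),('scrap_a',.003),('scraper',.003)): print(nm,[(np.round(at_z(n,x['uv'],z)[0,:2]*1000).tolist(),round(x['confidence'],2)) for x in spotter.mark_of(n,nm)])
near=(np.abs(P[...,0]-.525)<.06)&(np.abs(P[...,1]+.068)<.1)
p,d=snap('top','top4'); cv2.imwrite(f'pics/top4c.png',cv2.resize(cv2.cvtColor(p,cv2.COLOR_RGB2BGR)[100:300,210:490],None,fx=2.7,fy=2.7,interpolation=cv2.INTER_CUBIC))
E
```

```text
time: 11.9
ee_pos: [0.3394, -0.0671, 0.2093]
tcp_rot: [179.8, 0.0, 87.0]
wrist_force: [0.9, -0.0, 0.3]
opening: 0.0003
grasp_force: 0.0
top panel c [583.9 108.4] size [147.7  99.9] ang 7.2
top bar c [603. -54.] size [ 24.1 193.9] ang 7.1
top griptop c [524.1 -67.9] size [50.2 20.2] ang 88.4
scene bar c [608.2 -83. ] size [ 24.2 260.1] ang 7.2
slug_a [([495.0, 66.0], 0.43), ([486.0, 129.0], 0.42), ([511.0, 325.0], 0.22)]
scrap_a [([481.0, 94.0], 0.47)]
scraper [([520.0, -66.0], 0.89), ([506.0, 321.0], 0.45), ([574.0, -85.0], 0.42)]
```

View pics/top4c.png

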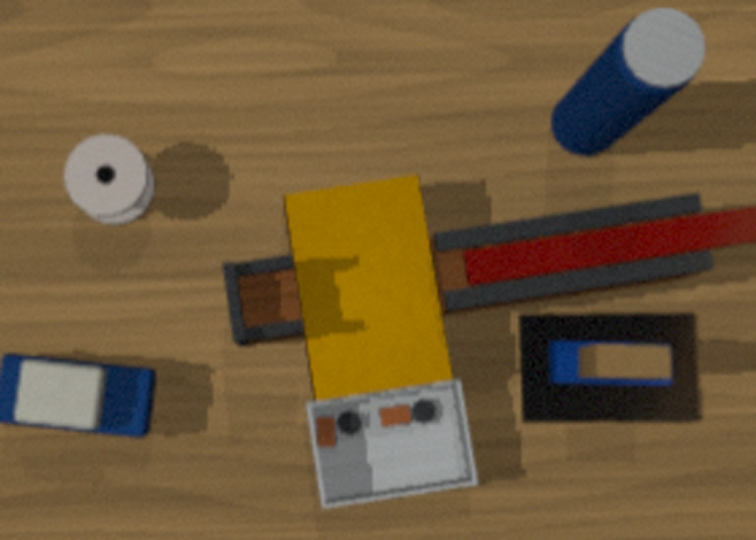

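```bash
python3 -m jog '[{"rotation":[0,0,-8],"translation":[40,-25,0],"grip":0},{"rotation":[0,0,-16],"translation":[80,-50,0],"grip":0},{"rotation":[0,0,-24],"translation":[120,-75,0],"grip":0},{"rotation":[0,0,-32],"translation":[160,-100,0],"grip":0},{"rotation":[0,0,-40],"translation":[200,-125,0],"grip":0},{"rotation":[0,0,-48],"translation":[240,-150,0],"grip":0},{"rotation":[0,0,-56],"translation":[284.6,-173.8,0],"grip":0},{"rotation":[0,0,-64],"translation":[284.6,-173.8,-20],"grip":0},{"rotation":[0,0,-72],"translation":[284.6,-173.8,-50],"grip":0},{"rotation":[0,0,-79.9],"translation":[284.6,-173.8,-90],"grip":0},{"rotation":[0,0,-79.9],"translation":[284.6,-173.8,-120],"grip":0},{"rotation":[0,0,-79.9],"translation":[284.6,-173.8,-137.5],"grip":0},{"rotation":[0,0,-79.9],"translation":[284.6,-173.8,-137.5],"grip":0},{"rotation":[0,0,-79.9],"translation":[284.6,-173.8,-137.5],"grip":0}]'
python3 - <<'E'
from m2 import *
print(np.round(readout.get_obs()['q'],1))
p,d=snap('scene','scene5'); cv2.imwrite(f'pics/scene5c.png',cv2.resize(cv2.cvtColor(p,cv2.COLOR_RGB2BGR)[60:220,180:380],None,fx=3.7,fy=3.7,interpolation=cv2.INTER_CUBIC))
E
```

```text
time: 13.6
ee_pos: [0.6282, -0.241, 0.0696]
tcp_rot: [-180.0, 0.1, 7.1]
wrist_force: [0.2, -0.5, 0.2]
opening: -0.0002
grasp_force: 0.0
[-21.   21.8  12.2  80.5   0.  151.9]
```

View pics/scene5c.png

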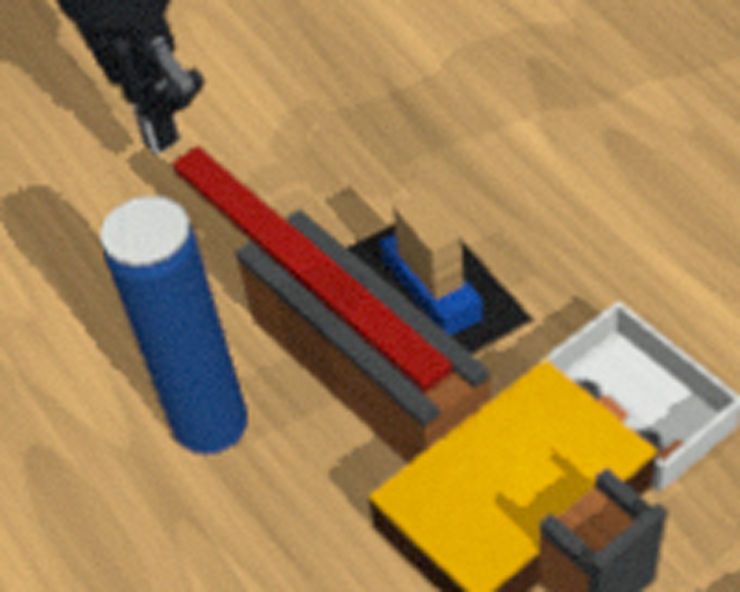

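```bash
python3 -m jog '[{"rotation":[0,0,0],"translation":[-0.9,7,0],"grip":0},{"rotation":[0,0,0],"translation":[-1.7,14,0],"grip":0},{"rotation":[0,0,0],"translation":[-2.6,21,0],"grip":0},{"rotation":[0,0,0],"translation":[-3.5,28,0],"grip":0},{"rotation":[0,0,0],"translation":[-4.4,35,0],"grip":0},{"rotation":[0,0,0],"translation":[-5.2,42,0],"grip":0},{"rotation":[0,0,0],"translation":[-6.1,49,0],"grip":0},{"rotation":[0,0,0],"translation":[-7,56,0],"grip":0},{"rotation":[0,0,0],"translation":[-7.8,63,0],"grip":0},{"rotation":[0,0,0],"translation":[-8.7,70,0],"grip":0},{"rotation":[0,0,0],"translation":[-9.3,75,0],"grip":0},{"rotation":[0,0,0],"translation":[-9.3,75,0],"grip":0}]'
python3 - <<'E'
from m2 import *
n='scene'; m,H,S,V,d=view(n,(90,310,190,470))
fit(n,m&((H<5)|(H>174))&(S>190)&(V>50),.077,'bar')
p,d=snap('scene','scene6'); cv2.imwrite(f'pics/scene6c.png',cv2.resize(cv2.cvtColor(p,cv2.COLOR_RGB2BGR)[60:220,180:380],None,fx=3.7,fy=3.7,interpolation=cv2.INTER_CUBIC))
E
```

```text
time: 14.85
ee_pos: [0.6187, -0.165, 0.0705]
tcp_rot: [-179.9, -0.0, 7.2]
wrist_force: [0.6, 1.6, 5.5]
opening: 0.0001
grasp_force: 3.1
scene bar c [600.1 -25.9] size [ 25.8 256.2] ang 6.7
```

View pics/scene6c.png

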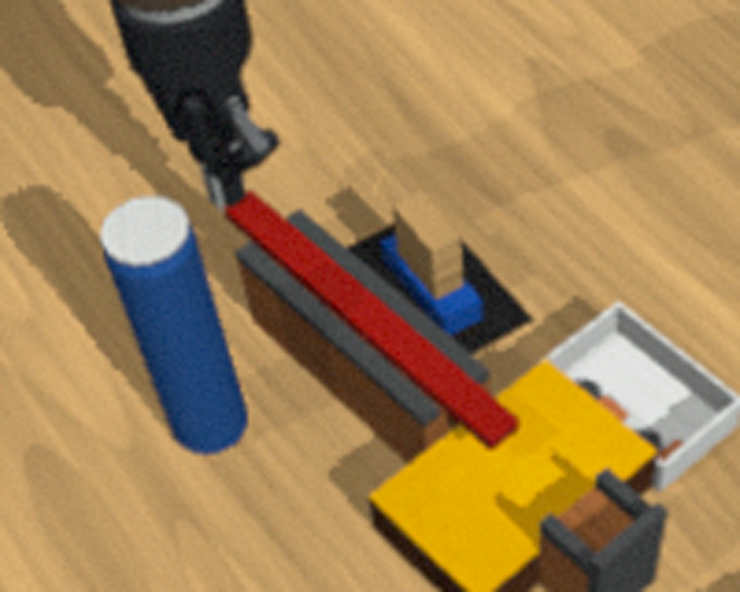

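```bash
python3 -m jog '[{"rotation":[0,0,0],"translation":[-0.9,7,0],"grip":0},{"rotation":[0,0,0],"translation":[-1.7,14,0],"grip":0},{"rotation":[0,0,0],"translation":[-2.6,21,0],"grip":0},{"rotation":[0,0,0],"translation":[-3.5,28,0],"grip":0},{"rotation":[0,0,0],"translation":[-4.4,35,0],"grip":0},{"rotation":[0,0,0],"translation":[-5.2,42,0],"grip":0},{"rotation":[0,0,0],"translation":[-5.7,46,0],"grip":0}]'
```

```text
time: 15.65
ee_pos: [0.613, -0.12, 0.0705]
tcp_rot: [180.0, -0.0, 7.1]
wrist_force: [1.3, -5.1, 5.3]
opening: 0.0
grasp_force: 5.4
```

```bash
python3 -m jog '[{"rotation":[0,0,0],"translation":[-0.7,6,0],"grip":0},{"rotation":[0,0,0],"translation":[-1.5,12,0],"grip":0},{"rotation":[0,0,0],"translation":[-2.2,18,0],"grip":0},{"rotation":[0,0,0],"translation":[-3,24,0],"grip":0},{"rotation":[0,0,0],"translation":[-3.7,30,0],"grip":0},{"rotation":[0,0,0],"translation":[-4.5,36,0],"grip":0},{"rotation":[0,0,0],"translation":[-5,40,0],"grip":0},{"rotation":[0,0,0],"translation":[-5,40,0],"grip":0}]'
python3 - <<'E'
from m2 import *
n='scene'; m,H,S,V,d=view(n,(90,310,190,470))
fit(n,m&((H<5)|(H>174))&(S>190)&(V>50),.077,'bar')
E
```

```text
time: 16.45
ee_pos: [0.608, -0.0796, 0.0705]
tcp_rot: [-180.0, -0.0, 7.1]
wrist_force: [0.6, -1.9, 6.5]
opening: -0.0004
grasp_force: 4.3
scene bar c [590.3  59.7] size [ 25.8 256.8] ang 7.4
```

```bash
python3 -m jog '[{"rotation":[0,0,0],"translation":[-0.3,2,0],"grip":0},{"rotation":[0,0,0],"translation":[-0.5,4,0],"grip":0},{"rotation":[0,0,0],"translation":[-0.7,6,0],"grip":0},{"rotation":[0,0,0],"translation":[-0.9,7.5,0],"grip":0},{"rotation":[0,0,0],"translation":[-1.1,8.5,0],"grip":0},{"rotation":[0,0,0],"translation":[-1.1,8.5,0],"grip":0}]'
```

```text
time: 17.1
ee_pos: [0.607, -0.0717, 0.0705]
tcp_rot: [180.0, -0.0, 7.1]
wrist_force: [1.3, -4.0, 5.6]
opening: 0.0004
grasp_force: 5.2
```

```bash
python3 -m jog '[{"rotation":[0,0,0],"translation":[-0.1,1,0],"grip":0},{"rotation":[0,0,0],"translation":[-0.2,1.5,0],"grip":0},{"rotation":[0,0,0],"translation":[-0.2,1.5,0],"grip":0}]'
python3 - <<'E'
from m2 import *
n='scene'; m,H,S,V,d=view(n,(90,310,190,470))
fit(n,m&((H<5)|(H>174))&(S>190)&(V>50),.077,'bar')
E
```

```text
time: 17.4
ee_pos: [0.6068, -0.0703, 0.0705]
tcp_rot: [180.0, -0.0, 7.1]
wrist_force: [0.3, -4.4, 6.1]
opening: 0.0001
grasp_force: 5.4
scene bar c [589.1  67.2] size [ 26.6 253.4] ang 7.1
```

Not at the stop yet; keep pushing until the force rises.

```bash
python3 -m jog '[{"rotation":[0,0,0],"translation":[-0.1,1,0],"grip":0},{"rotation":[0,0,0],"translation":[-0.2,1.5,0],"grip":0},{"rotation":[0,0,0],"translation":[-0.2,1.5,0],"grip":0}]'; python3 -m jog '[{"rotation":[0,0,0],"translation":[-0.1,1,0],"grip":0},{"rotation":[0,0,0],"translation":[-0.2,1.5,0],"grip":0},{"rotation":[0,0,0],"translation":[-0.2,1.5,0],"grip":0}]'
```

```text
time: 17.75
ee_pos: [0.6066, -0.0688, 0.0705]
tcp_rot: [180.0, -0.0, 7.1]
wrist_force: [0.3, -4.7, 6.1]
opening: -0.0003
grasp_force: 5.4
time: 18.05
ee_pos: [0.6063, -0.0673, 0.0705]
tcp_rot: [180.0, -0.0, 7.1]
wrist_force: [0.9, -4.8, 5.7]
opening: -0.0001
grasp_force: 5.4
```

```bash
python3 -m jog '[{"rotation":[0,0,0],"translation":[-0.1,1,0],"grip":0},{"rotation":[0,0,0],"translation":[-0.2,1.5,0],"grip":0},{"rotation":[0,0,0],"translation":[-0.2,1.5,0],"grip":0}]'; python3 - <<'E'
from m2 import *
n='scene'; m,H,S,V,d=view(n,(90,310,190,470))
fit(n,m&((H<5)|(H>174))&(S>190)&(V>50),.077,'bar')
p,d=snap('scene','scene7'); cv2.imwrite(f'pics/scene7c.png',cv2.resize(cv2.cvtColor(p,cv2.COLOR_RGB2BGR)[100:230,230:370],None,fx=4.5,fy=4.5,interpolation=cv2.INTER_CUBIC))
E
```

```text
time: 18.35
ee_pos: [0.6063, -0.0666, 0.0705]
tcp_rot: [179.9, -0.0, 7.1]
wrist_force: [0.6, -8.6, 5.0]
opening: 0.0
grasp_force: 6.6
scene bar c [588.7  69.1] size [ 26.4 249.9] ang 7.1
```

View pics/scene7c.png

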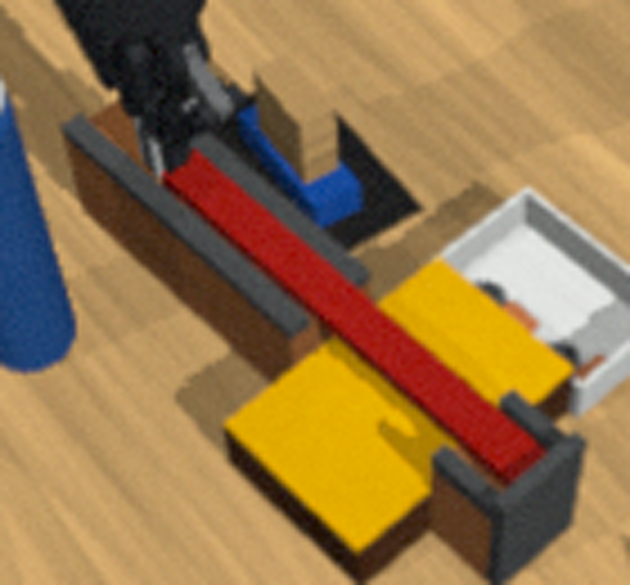

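```bash
python3 -m jog '[{"rotation":[0,0,0],"translation":[-0.1,1,0],"grip":0},{"rotation":[0,0,0],"translation":[-0.2,1.5,0],"grip":0},{"rotation":[0,0,0],"translation":[-0.2,1.5,0],"grip":0}]'; python3 -m jog '[{"rotation":[0,0,0],"translation":[0.4,-3,0],"grip":0},{"rotation":[0,0,0],"translation":[1,-8,0],"grip":0},{"rotation":[0,0,0],"translation":[2.2,-18,0],"grip":0},{"rotation":[0,0,0],"translation":[2.2,-18,30],"grip":0},{"rotation":[0,0,0],"translation":[2.2,-18,80],"grip":0},{"rotation":[0,0,0],"translation":[2.2,-18,130],"grip":0},{"rotation":[0,0,0],"translation":[-40,-50,150],"grip":0},{"rotation":[0,0,0],"translation":[-90,-80,150],"grip":0},{"rotation":[0,0,0],"translation":[-140,-110,150],"grip":0},{"rotation":[0,0,0],"translation":[-190,-140,150],"grip":0},{"rotation":[0,0,0],"translation":[-230,-170,150],"grip":0},{"rotation":[0,0,0],"translation":[-230,-170,150],"grip":0},{"rotation":[0,0,0],"translation":[-230,-170,150],"grip":0}]'
python3 - <<'E'
from m2 import *
n='scene'; m,H,S,V,d=view(n,(90,310,190,470)); P=cloud(n,d)
b=m&((H<5)|(H>174))&(S>190)&(V>50)
r=fit(n,b,.0765,'bar'); print('top z',np.median(P[...,2][b]))
L=np.array(r[0])-[586,110.1]; print('jig xy',L@[.9923,.1236],L@[-.1236,.9923])
n='top'; m,H,S,V,d=view(n,(100,300,210,500)); P=cloud(n,d)
r=fit(n,m&((H<5)|(H>174))&(S>190)&(V>50),.0765,'bar')
L=np.array(r[0])-[583.9,108.4]; print('jig xy',L@[.9923,.1236],L@[-.1236,.9923])
near=(np.abs(P[...,0]-.525)<.06)&(np.abs(P[...,1]+.068)<.1)
fit(n,near&(P[...,2]>.064)&(P[...,2]<.078)&(S>40)&(H<30),.071,'griptop')
p,d=snap('top','top8'); cv2.imwrite(f'pics/top8c.png',cv2.resize(cv2.cvtColor(p,cv2.COLOR_RGB2BGR)[100:300,210:490],None,fx=2.7,fy=2.7,interpolation=cv2.INTER_CUBIC))
E
```

```text
time: 18.75
ee_pos: [0.6063, -0.0664, 0.0705]
tcp_rot: [179.7, -0.0, 7.0]
wrist_force: [2.7, -14.6, 4.0]
opening: 0.0002
grasp_force: 8.7
time: 20.05
ee_pos: [0.3731, -0.2354, 0.2203]
tcp_rot: [-180.0, 0.0, 6.9]
wrist_force: [0.0, 0.1, 0.2]
opening: 0.0002
grasp_force: 0.0
scene bar c [589.   67.2] size [ 25.9 253.4] ang 7.3
top z 0.07651971555273779
jig xy -2.311277050170898 -42.91879324234008
top bar c [586.8  68.7] size [ 23.5 257.4] ang 7.3
jig xy -2.044340038452127 -39.74294703567506
top griptop c [524.1 -67.9] size [50.2 20.2] ang 88.4
```

View pics/top8c.png

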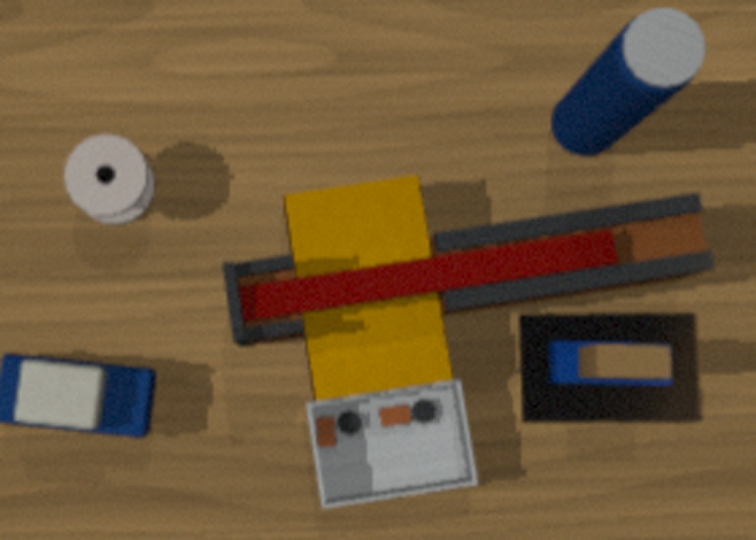

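The top view shows everything in place: the bar's end is against the stop at about (243, 300), the four scraps are in the tray, the scraper stands on its mat, and the bystanders look unmoved.

```bash
python3 -c "
from workcell import bot; print(bot.job_done())"
```

```text
the job is handed in; nothing more can be done
None
```

The job is handed in, with no verdict returned: in the last images all four scraps are in the tray, the red bar lies on both supports with its end at the stop, the scraper stands upright on its mat, and the toy car, spray can and spool look unmoved.

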